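# Release the ratchet clamp of the engraving jig with its square key

## Task

The steel bar in the blue engraving jig is clamped and has to be let go. Flip the red pawl off the ratchet disc, take the orange-handled square key from its stand, put it into the sloping socket, turn it under light pressure until it drops fully home, then turn it anticlockwise until the jaw is fully open, and leave the key standing home in the socket. Leave the bar lying in its nest and do not push the other loose things on the desk about.

Things in the scene. Friction and masses are not known exactly. Their poses are not given: they have to be found in the camera images.
- socket_mouth (a point): Centre of the key socket's mouth, on the sloping blue panel (150 mm wide) of the fixed jig. z: socket axis, out of the panel, leaning 25 degrees from vertical toward the panel's low front edge; x up the slope; y left. The panel face is 13 mm below (along z). Steel collar 38 mm wide outside, its funnel 30 mm at the rim, narrowing to a round guide 23 mm wide that ends 13 mm below the mouth.
- socket_square (a point): Top centre of the square socket (16 mm across flats, 24 mm deep), 13 mm below the mouth; same axes as socket_mouth. How the square stands about the axis is NOT shown by these axes: it differs each time and must be found by touch. A key that does not match rests 2 to 6 mm in; one that matches within 8 degrees (each quarter turn is alike) goes 24 mm deep.
- socket_floor (a point): Centre of the flat floor of the square socket, 37 mm below socket_mouth along its axis; same axes. The socket starts at its clockwise stop. It resists turning with about 0.2 N m; a clutch slips at about 1.5 N m, so more torque turns nothing.
- pawl (a joint): Angle of the red pawl, a flat 75 mm lever on the panel, right of the brass ratchet disc (about 64 mm wide) round the socket. 0: engaged, the socket cannot turn anticlockwise. 0.6: flipped fully clear (stop); clear above 0.35. Grows as the pin on its tail is pushed left (+y of socket_mouth). Stays where it is left; needs about 1.5 N at the pin.
- pawl_pin (a point): Middle of the upright red pin on the pawl's tail, 14 mm wide, 30 mm long along the socket axis (z), its top 39.5 mm over the panel face, the lever under it 9.5 mm high. The pivot is 33 mm down the slope (-x) from it while engaged, so flipping moves the pin about 19 mm left and 6 mm down the slope. Engaged, it is 78 mm up the slope and 36 mm right of the socket axis.
- jaw (a joint): Opening of the aluminium jaw (bar 130 mm wide behind the panel) in m: 0 clamped on the steel bar, 0.011 fully open (stop). Driven by the socket: 10 mm per rad of anticlockwise turn (seen looking down into the socket), so 1.1 rad (63 degrees) opens it fully.
- key_grip (a point): Centre of the key's orange cross-handle, 70 x 16 x 28 mm (x, y, z here). Key 98 mm long, about 0.2 kg; z from tip to handle; below the handle a 16 mm round shank, then a 30 mm collar. Stands upright in a fixed grey block 70 x 70 x 50 mm, collar on the block's top, bit loose in a hole: lift 45 mm to free it. Fully home in the jig this point is 47 mm out from socket_mouth.
- key_tip (a point): End centre of the key's square bit (14 mm across flats, 40 mm long below the collar, its last 6 mm tapering to 10 mm, flats parallel to the handle's sides), 84 mm below key_grip along the key; same axes.
- bar: Dark steel bar 10 x 220 x 8 mm lying in the nest of the jig between jaw and fence; leave it there.
- water_bottle: Clear water bottle 60 x 60 x 214 mm, standing; leave alone.
- vee: Grey steel V-block 40 x 40 x 30 mm; leave alone.
- tape: Roll of masking tape 96 x 95 x 25 mm; leave alone.
- parts_case: Blue parts case 99 x 135 x 38 mm; leave alone.
- screwdriver_red: Red screwdriver 170 mm long, lying; leave alone.
- marker_black: Black and white marker pen 135 mm long, lying; leave alone.

How it is judged:
On the way, in this order (a step that is already met when the one before it is completed fails the run):
1. the key is fully home in the socket while the jaw is still clamped (distance between key_tip and socket_floor below 0.008 m and angle between the z axis of key_tip and the z axis of socket_floor, either way round below 0.25 rad and value of joint jaw below 0.003 m), for 0.1 s.
2. the jaw is open (value of joint jaw above 0.009 m and value of joint pawl above 0.3 rad), for 0.2 s.
At the end, for the whole second after the job is handed in: The jaw is open by more than 9 mm, the pawl is flipped clear (over 0.3 rad), the key stands home in the socket (tip within 8 mm of the floor's centre, axis within 0.25 rad) and is released, and the bar lies in its nest (within 25 mm of where it was) (all of step 2 and distance between key_tip and socket_floor below 0.008 m and angle between the z axis of key_tip and the z axis of socket_floor, either way round below 0.25 rad and y of bar in the frame of socket_floor between -0.03 and 0.03 m and height (world z) of bar below 0.025 m and distance of bar from where it was at the start of the episode below 0.025 m); the robot touches nothing.
It fails at once if a bystander (bottle, V-block, roll of masking tape, parts case, red screwdriver, marker) is pushed more than 30 mm (distance of any of water_bottle, vee, tape, parts_case, screwdriver_red, marker_black from where it was at the start of the episode above 0.03 m).
It fails at once if the bar is knocked out of its nest (distance of bar from where it was at the start of the episode above 0.04 m).
It also fails if it takes over 61 s, if anything falls off the work surface, if the arm or the gripper's body presses on something with over 40 N, if the wrist force passes 120 N, or if a joint passes its speed limit or range.

## Robot

A 7-joint arm with a two-finger parallel gripper is mounted at the origin on a cart in front of the work surface, level with it; the furniture and walls round the work are solid. World frame = base frame: x ahead of the robot, y to its left, z up, the work surface at z = 0. Lengths are in m, angles in rad, forces in N, time in s.
With the tool pointing down it reaches from about 0.4 to 0.85 m from the base axis. Payload 10.4 kg.
Tool frame: the origin (TCP) lies midway between the tips of the shut fingers; the grasp point (between the pads) lies 19 mm behind it; z points along the fingers, y is the line along which they close (so a half turn about z gives the same grasp; the last joint's range is limited). The gripper opens to 87 mm and grips with 3 to 60 N. Pads are 19 mm wide; open, the fingers measure 117 mm over their backs; the gripper's body (75 mm by 190 mm) begins 51 mm behind the grasp point.
Start: joints at [1.091, 0.332, -0.065, 1.46, 0.022, 1.35, -0.088], TCP at [0.276, -0.561, 0.223] pointing down, gripper open.
Joint ranges: [-2.6, 2.6], [-0.5, 2.12], [-1.47, 1.34], [0.16, 2.42], [-1.27, 4.41], [0.06, 2.06], [-2.6, 2.6]. Speed limits (rad/s): [2.22, 2.22, 2.79, 2.79, 3.14, 3.14, 3.14].

## Interface

Orientations are given as a unit quaternion [x, y, z, w].
In Python, from bench import r gives the robot as it stands.
- The arm moves only by the tool arm_command, never from a script. Its argument "moves" is one flat list of numbers, 4 for each row, row after row: the shift along the tool's x, y, z in cm, then the turn about the tool's z in degrees. A call has 1 to 12 rows; each row shifts and turns the commanded pose from where the row before left it, along the tool's axes as they then stand; what a row does not reach is not made up. A row lasts 1/12 s, in which the tool goes at most 41.7 mm and 7.16 degrees, less where a joint would pass 70% of its speed; a pose out of reach is approached as far as the arm can. A call with a gripper value outside its range is refused whole. "fingers" is the opening in per cent of the stroke, from 0 (shut) to 100 (fully open), set as the call begins (left out, the last holds). The fingers move at their own pace and stop on an object; "squeeze" is the grip in N (left out, the last holds). Time passes only in rows, so rows that do not move let the fingers close. It gives the time, the measured TCP pose, the force, the opening and the grip force at its end, in the units of the state.
- r.read_state(): the state, without advancing time (a new reading comes with each control period).
- r.camera(name): name is "side" or "top" or "wrist"; returns the picture (480x640x3 uint8, red, green, blue); there is no depth.
- r.camera_info(name): a dict with "fx", "fy", "cx", "cy" (pixels), "origin" and "attitude" of the camera in the world. Camera axes: x right, y up, looking along -z (the intrinsics and any distortion apply to the point x, -y, -z); pixel columns grow to the right and rows downward; lengths in m; the calibration is good to about 2 mm. A picture is of the moment at which its call begins: read the wrist's pose just before it. camera_info takes no time and is no camera call; for the wrist camera it gives the pose at the moment of the call.
- r.close_job(): hands the job in; it is judged then, once.
The state is a dict: "time": time; "joint_positions": joint angles; "joint_vel": joint speeds; "joint_torque": joint torques, N m; "ee_pos": TCP position; "eef_rot": TCP orientation; "ft_force": force on the tool from outside, world axes, zero at the start; "torque": the same for the moment, N m; "width": finger opening in m; "grip_force": force on a finger pad.
Only numpy, scipy, OpenCV 4.12 (cv2) and the standard library are available. Lean on these libraries where they do the work, as an engineer would, in place of code of your own. Each camera call takes 0.05 s, during which the arm holds its last target. There are 200 camera calls.

## Working session

There is one attempt and no reset: what is moved stays moved. The work goes in short steps, Python scripts to look and compute and a tool call to move; the robot and the scene stay as the last step left them, time stands still between calls to the robot, and variables do not carry over. Pictures are saved under pics/ and viewed, at most 10 in all, crops included, and the job is handed in when it is done.

Besides the shell and the picture viewer there is one more tool, called after ">>>" as name(argument=value, ...), one argument or row to a line, values as JSON. arm_command: Moves the arm, as the interface text tells. Its arguments: {"type":"object","properties":{"moves":{"type":"array"},"fingers":{"type":"number"},"squeeze":{"type":"number"}},"required":["moves"]}

```bash
mkdir -p pics; ls; python3 - <<'E'
from bench import r
import cv2,numpy as np
np.set_printoptions(precision=4,suppress=True)
s=r.read_state();print({k:s[k] for k in('time','ee_pos','eef_rot','width')})
for n in('top','side'):
    print(n,r.camera_info(n)); cv2.imwrite(f'pics/{n}0.png',r.camera(n)[:,:,::-1])
print(r.camera_info('wrist'))
E
```

```text
pics
{'time': 0.0, 'ee_pos': array([ 0.2755, -0.5605,  0.2217]), 'eef_rot': array([ 0.974 ,  0.2264, -0.0002, -0.0007]), 'width': 0.08717995963908877}
top {'fx': 569.6157443877365, 'fy': 569.6157443877365, 'cx': 325.98775631613125, 'cy': 243.07903221533425, 'origin': array([0.1585, 0.083 , 1.7394]), 'attitude': array([-0.0762,  0.0893,  0.7598, -0.6395])}
side {'fx': 589.4056154327847, 'fy': 589.4056154327847, 'cx': 324.4775388887182, 'cy': 225.54671455502225, 'origin': array([ 0.5001, -1.3175,  0.7006]), 'attitude': array([ 0.5485, -0.0125, -0.0051,  0.836 ])}
{'fx': 388.41299994068527, 'fy': 388.41299994068527, 'cx': 316.8757470279356, 'cy': 240.35170287219896, 'origin': array([ 0.3385, -0.5295,  0.3846]), 'attitude': array([-0.1091,  0.0681, -0.5239,  0.842 ])}
```

View pics/top0.png

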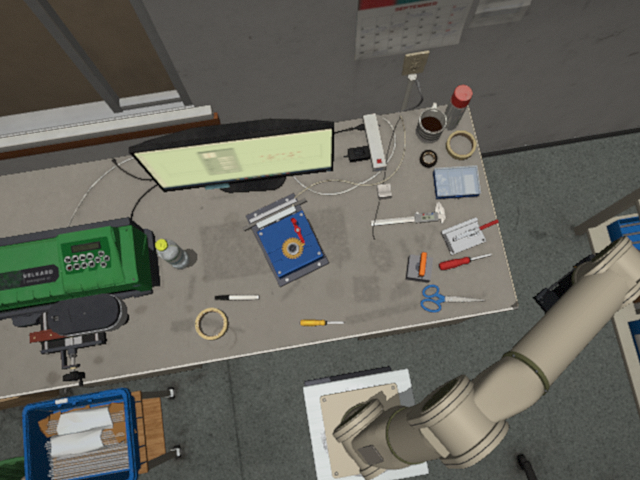

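View pics/side0.png

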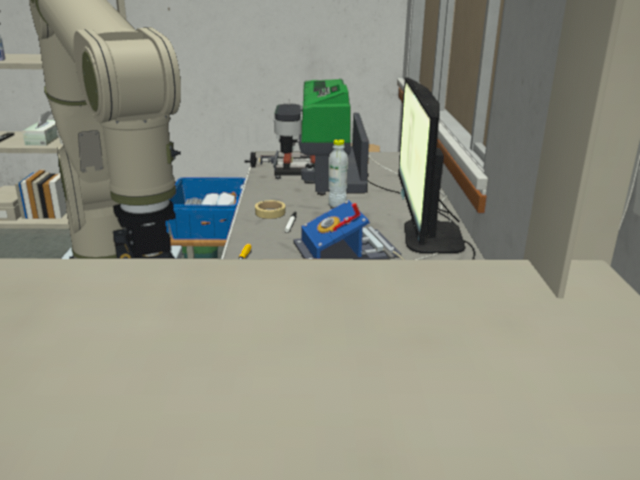

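The top view shows the key at about (422,264) on its grey block, the jig at about (290,245) with the brass disc and red pawl, and the bystanders around them. In the side view the jig is at about (335,230).

```bash
cat > h.py <<'E'
from bench import r
import cv2,numpy as np
from scipy.spatial.transform import Rotation as R
np.set_printoptions(precision=4,suppress=True)
def ray(ci,uv):
    d=np.array([(uv[0]-ci['cx'])/ci['fx'],-(uv[1]-ci['cy'])/ci['fy'],-1.])
    return np.array(ci['origin']),R.from_quat(ci['attitude']).apply(d/np.linalg.norm(d))
def onz(ci,uv,z):
    o,d=ray(ci,uv); return o+d*(z-o[2])/d[2]
def tri(rays):
    A=0;b=0
    for o,d in rays:
        P=np.eye(3)-np.outer(d,d);A=A+P;b=b+P@o
    p=np.linalg.solve(A,b)
    return p,[np.linalg.norm((np.eye(3)-np.outer(d,d))@(p-o)) for o,d in rays]
def mask(im,lo,hi):
    return cv2.inRange(cv2.cvtColor(im,cv2.COLOR_RGB2HSV),lo,hi)
def blobs(m,amin=15):
    n,l,st,c=cv2.connectedComponentsWithStats(m)
    return [(c[i].round(1),st[i][4],cv2.minAreaRect(cv2.findNonZero((l==i).astype(np.uint8)))) for i in range(1,n) if st[i][4]>=amin]
ORANGE=((8,180,150),(16,255,255));RED=((0,180,100),(4,255,255));BRASS=((15,90,100),(25,230,255));BLUE=((105,150,60),(125,255,255))
def proj(ci,p):
    q=R.from_quat(ci['attitude']).inv().apply(np.array(p)-ci['origin'])
    return np.array([ci['cx']+ci['fx']*q[0]/-q[2],ci['cy']-ci['fy']*q[1]/-q[2]])
E
python3 - <<'E'
from h import *
ci=r.camera_info('top');im=cv2.imread('pics/top0.png')[:,:,::-1].copy()
for nm,c in(('or',ORANGE),('red',RED),('brass',BRASS),('blue',BLUE)):
    print(nm)
    for b in blobs(mask(im,*c),25):
        if b[0][1]<330 and b[0][0]>180: print(b[0],b[1],b[2])
for n,uv,z in(('key',(422,264),.108),('jig',(292,247),.1),('block',(417,267),.05),('redsd',(455,264),.01),('caliper',(415,218),.01),('scis',(432,298),.01)): print(n,onz(ci,uv,z))
for n in('side',):
    ci=r.camera_info(n);im=cv2.imread('pics/side0.png')[:,:,::-1].copy()
    for nm,c in(('red',RED),('brass',BRASS),('blue',BLUE)):
        print(nm,[b for b in blobs(mask(im,*c),25)])
ci=r.camera_info('wrist');s=r.read_state();T=R.from_quat(s['eef_rot'])
print('cam in tool',T.inv().apply(ci['origin']-s['ee_pos']),(T.inv()*R.from_quat(ci['attitude'])).as_matrix())
print(T.as_matrix())
E
```

```text
or
[422.5 263.6] 103 ((422.4999694824219, 263.5), (4.732070446014404, 21.44036865234375), 6.709837436676025)
red
[489.  224.1] 38 ((488.5690002441406, 224.17242431640625), (2.228343963623047, 18.012447357177734), 68.19859313964844)
[453.3 263.1] 190 ((454.2059326171875, 262.82354736328125), (7.033533096313477, 30.074417114257812), 75.96376037597656)
brass
[292.3 247.4] 200 ((292.3846130371094, 247.9230499267578), (19.969207763671875, 19.969207763671875), 33.690067291259766)
[212.6 324.4] 194 ((211.0, 324.0), (30.0, 30.0), 90.0)
[311.7 322.2] 157 ((312.0, 322.0), (6.0, 24.0), 90.0)
blue
[289.  243.8] 1870 ((290.2135314941406, 243.3555450439453), (50.98905944824219, 49.798179626464844), 64.05770874023438)
[634.6 229.1] 37 ((633.0135498046875, 228.5811004638672), (6.082762718200684, 12.987520217895508), 80.53767395019531)
[621.1 230. ] 31 ((619.6780395507812, 229.69178771972656), (12.289320945739746, 6.437263011932373), 20.556045532226562)
[634.5 237.3] 53 ((633.9459838867188, 237.6756591796875), (6.247161388397217, 11.179131507873535), 80.53767395019531)
[636.9 245.7] 26 ((636.0, 246.0
[... 1069 characters left out ...]
[197.4, 242.3]), np.int32(316), ((197.32008361816406, 242.17852783203125), (55.138153076171875, 7.365567684173584), 3.2397000789642334)), (array([245.2, 249.1]), np.int32(43), ((245.308837890625, 250.48529052734375), (7.88893461227417, 15.94936752319336), 30.963754653930664)), (array([124.8, 255.6]), np.int32(25), ((124.5, 255.5), (3.0, 9.0), 90.0))]
blue [(array([334.7, 231.7]), np.int32(1541), ((338.88232421875, 236.4705810546875), (54.19355392456055, 65.16946411132812), 59.03623962402344))]
cam in tool [ 0.0703 -0.0003 -0.1628] [[ 0.0008  0.9669  0.255 ]
 [ 1.     -0.0006 -0.001 ]
 [-0.0008  0.255  -0.9669]]
[[ 0.8975  0.441  -0.0006]
 [ 0.441  -0.8975  0.0011]
 [-0.0001 -0.0013 -1.    ]]
```

>>> arm_command(
  moves=[2.3,-1.9,-0.5,0,2.3,-1.9,-0.5,0,2.3,-1.9,-0.5,0,2.3,-1.9,-0.5,0,2.3,-1.9,-0.5,0,2.3,-1.9,-0.5,0,2.3,-1.9,-0.5,0,2.3,-1.9,-0.5,0],
  fingers=100,
)

```text
time: 0.77
ee_pos: [0.374, -0.3418, 0.2625]
eef_rot: [0.974, 0.226, -0.0, -0.0]
ft_force: [0.3, -0.5, -0.5]
width: 0.0868
grip_force: 0.0
```

```bash
python3 - <<'E'
from h import *
s=r.read_state();print(s['joint_positions'],s['ee_pos'],s['ft_force'])
ci=r.camera_info('wrist');im=r.camera('wrist');cv2.imwrite('pics/w1.png',im[:,:,::-1])
np.save('ci1.npy',ci,allow_pickle=True)
print([b for b in blobs(mask(im,*ORANGE),200)])
E
```

```text
[ 0.8663  0.0634 -0.2255  1.6961  0.0146  1.384  -0.4755] [ 0.374  -0.3418  0.2625] [ 0.2752 -0.4807 -0.4939]
[(array([249.5, 102.7]), np.int32(521), ((245.84481811523438, 101.36207580566406), (20.34614372253418, 89.1078109741211), 41.6335334777832))]
```

View pics/w1.png

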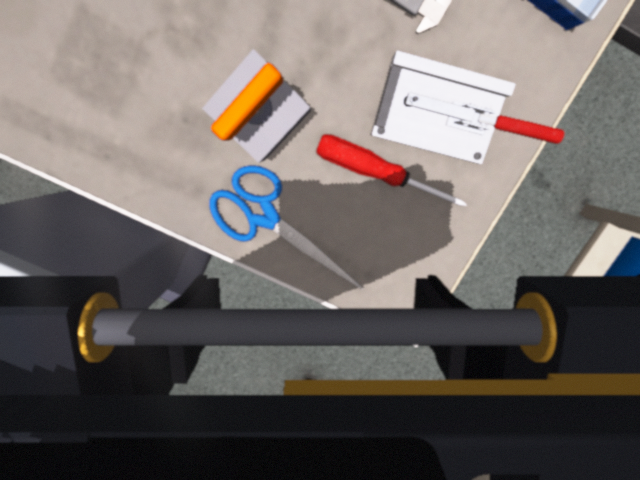

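The key's handle centre is at about (247,102), running at 41° in the image, and the block is under it. The scissors and red screwdriver are nearby. I'll rise for a second view and see what the arm does near the edge of its reach.

>>> arm_command(
  moves=[0.8,-0.4,-4,3,0.8,-0.4,-4,3,0.8,-0.4,-4,3,0.8,-0.4,-4,3,0.8,-0.4,-4,3,0.8,-0.4,-4,3,0,0,-4,3,0,0,-4,3,0,0,-4,3,0,0,-4,3],
)

```text
time: 1.65
ee_pos: [0.4111, -0.3096, 0.5724]
eef_rot: [1.0, 0.014, 0.003, -0.001]
ft_force: [0.8, -0.6, -1.2]
width: 0.0869
grip_force: 0.0
```

```bash
python3 - <<'E'
from h import *
s=r.read_state();print(s['joint_positions'],s['ee_pos'],s['eef_rot'])
c1=np.load('ci1.npy',allow_pickle=True).item()
ci=r.camera_info('wrist');im=r.camera('wrist');cv2.imwrite('pics/w2.png',im[:,:,::-1])
O=((8,150,120),(18,255,255))
i1=cv2.imread('pics/w1.png')[:,:,::-1].copy()
B=[]
for c,i in((c1,i1),(ci,im)):
    b=[b for b in blobs(mask(i,*O),60) if b[0][1]<300];print(b)
    b=max(b,key=lambda b:b[1]);B.append((c,b[2][0],b[2]))
tc=r.camera_info('top');B.append((tc,(422.5,263.6)))
print(tri([ray(c,u) for c,u,*_ in B]), tri([ray(c,u) for c,u,*_ in B[:2]]))
E
```

```text
[ 0.3762  0.1649  0.2373  0.9383 -0.0476  2.039  -0.9545] [ 0.4111 -0.3096  0.5724] [ 0.9999  0.0138  0.0025 -0.0005]
[(array([248. , 101.4]), np.int32(970), ((245.89190673828125, 101.78610229492188), (21.476320266723633, 89.89791107177734), 41.39152908325195))]
[(array([281.9, 166.1]), np.int32(225), ((280.3500061035156, 166.95001220703125), (10.75174331665039, 43.955657958984375), 18.43494987487793)), (array([625. , 224.6]), np.int32(156), ((624.5, 224.5), (9.0, 17.0), 90.0)), (array([  7.4, 260.8]), np.int32(486), ((8.5, 260.0), (30.0, 17.0), 90.0))]
(array([ 0.4092, -0.2203,  0.5277]), [np.float64(0.11145937881484218), np.float64(0.06644527389463736), np.float64(0.07031964060213379)]) (array([ 0.4666, -0.3623,  0.7804]), [np.float64(0.03377109044441417), np.float64(0.033771090444414203)])
```

```bash
python3 - <<'E'
from h import *
c1=np.load('ci1.npy',allow_pickle=True).item();ci=r.camera_info('wrist');tc=r.camera_info('top')
B=[(c1,(246.5,101.6)),(ci,(281.2,166.5)),(tc,(422.5,263.6))]
print(tri([ray(c,u) for c,u in B]), tri([ray(c,u) for c,u in B[:2]]))
for c,(cu,(w,h),a) in((c1,((245.9,101.8),(21,90),41.4)),(ci,((280.35,166.95),(10.7,44),18.4))):
    d=np.array([-np.sin(np.radians(a)),np.cos(np.radians(a))])*h/2
    p,q=onz(c,cu+d,.108),onz(c,cu-d,.108);print(p,q,np.degrees(np.arctan2(*(q-p)[1::-1])))
E
```

```text
(array([ 0.4372, -0.2503,  0.1003]), [np.float64(0.001704280229243816), np.float64(0.0021658795571342705), np.float64(0.0005213577411596213)]) (array([ 0.4381, -0.2542,  0.1264]), [np.float64(0.0010834103238719901), np.float64(0.0010834103238720847)])
[ 0.4034 -0.2387  0.108 ] [ 0.469  -0.2602  0.108 ] -18.186282700126498
[ 0.4036 -0.2406  0.108 ] [ 0.4697 -0.2627  0.108 ] -18.488450835110825
```

>>> arm_command(
  moves=[0,0,-4,0,0,0,-4,0,0,0,-4,0,0,0,-4,0,0,0,-4,0],
)

```text
time: 2.12
ee_pos: [0.3953, -0.2978, 0.641]
eef_rot: [0.998, 0.014, 0.053, 0.038]
ft_force: [-0.5, 0.5, 1.1]
width: 0.0868
grip_force: 0.0
```

```bash
python3 - <<'E'
from h import *
s=r.read_state();print(s['joint_positions'],s['ee_pos'],s['eef_rot'],R.from_quat(s['eef_rot']).as_matrix()[:,2])
E
```

```text
[-0.081   0.1076  0.7674  0.8734 -0.0954  2.0576 -0.9139] [ 0.3953 -0.2978  0.641 ] [0.9978 0.0143 0.0534 0.038 ] [ 0.1075 -0.0743 -0.9914]
```

>>> arm_command(
  moves=[1,-3.2,2.4,0,1,-3.2,2.4,0,1,-3.2,2.4,0,1,-3.2,2.4,0,1,-3.2,2.4,0,1,-3.2,2.4,0,1,-3.2,2.4,0,1,-3.2,2.4,0,1,-3.2,2.4,0,1,-3.2,2.4,0,0,0,0,0],
)

```text
time: 3.03
ee_pos: [0.5119, 0.0135, 0.3825]
eef_rot: [0.998, 0.019, 0.049, 0.038]
ft_force: [-1.2, 0.8, -0.8]
width: 0.0871
grip_force: 0.0
```

```bash
python3 - <<'E'
from h import *
s=r.read_state();print(s['joint_positions'],s['ee_pos'],s['eef_rot'],R.from_quat(s['eef_rot']).as_matrix())
ci=r.camera_info('wrist');im=r.camera('wrist');cv2.imwrite('pics/w3.png',im[:,:,::-1])
np.save('ci3.npy',ci,allow_pickle=True)
for nm,c in(('red',RED),('brass',BRASS),('blue',BLUE)):print(nm,[b for b in blobs(mask(im,*c),150)])
E
```

```text
[-0.4906 -0.0469  0.3002  1.5633  0.1063  1.5388 -1.7218] [0.5119 0.0135 0.3825] [0.9979 0.019  0.0493 0.0384] [[ 0.9944  0.0341  0.0998]
 [ 0.0416 -0.9963 -0.0748]
 [ 0.0969  0.0785 -0.9922]]
red [(array([222.1, 140.4]), np.int32(463), ((223.9820098876953, 144.00820922851562), (71.66759490966797, 13.447563171386719), 65.4622802734375)), (array([551.5, 271.2]), np.int32(551), ((551.5, 271.0), (10.0, 57.0), 90.0))]
brass [(array([634. ,  13.9]), np.int32(219), ((634.2567749023438, 15.454694747924805), (32.266143798828125, 8.805123329162598), 79.99201965332031)), (array([580.8,  17.8]), np.int32(271), ((578.25, 18.750003814697266), (28.284273147583008, 30.405597686767578), 45.0)), (array([207. , 182.9]), np.int32(1362), ((206.30001831054688, 184.90000915527344), (55.90169906616211, 49.64070510864258), 26.56505012512207)), (array([ 84.5, 326.9]), np.int32(487), ((85.8877182006836, 327.014892578125), (17.40558624267578, 65.4291763305664), 4.5377726554870605)), (array([549.7, 330.4]), np.int32(376), ((548.6641845703125, 328.7259521484375), (62.217529296875, 14.338062286376953), 87.22978973388672))]
blue [(array([575.2,  99.7]), np.int32(903), ((603.1149291992188, 96.43360900878906), (84.85151672363281, 71.83663940429688), 9.782407760620117)), (array([196.8, 163.8]), np.int32(12769), ((194.6251220703125, 168.9664306640625), (128.6455841064453, 145.2062530517578), 74.98163604736328))]
```

View pics/w3.png

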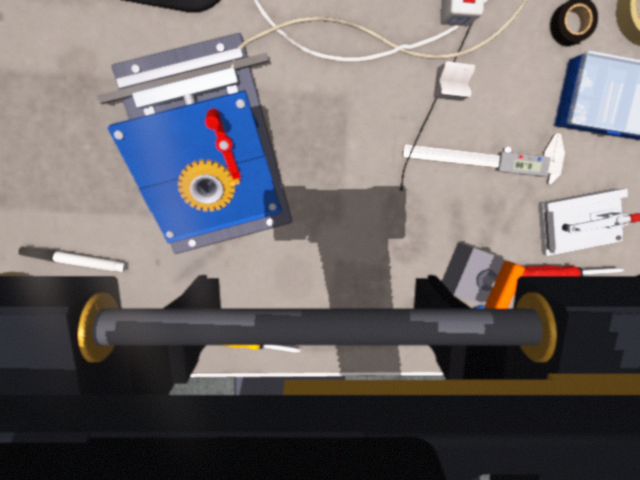

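Wrist view: the brass disc and socket are at about (207,186) and the red pawl's pin at (213,121). Its pivot is at (223,145), and the panel bolts are at (118,134), (240,100), (273,207) and (170,233). I need a second view from further left to triangulate these.

>>> arm_command(
  moves=[-0.5,-3.5,1,0,-0.5,-3.5,1,0,-0.5,-3.5,1,0,-0.5,-3.5,1,0,0,0,0,0,0,0,0,0],
)

```text
time: 3.58
ee_pos: [0.4932, 0.1435, 0.3359]
eef_rot: [0.998, 0.016, 0.053, 0.038]
ft_force: [0.5, -0.3, 0.4]
width: 0.087
grip_force: 0.0
```

```bash
python3 - <<'E'
from h import *
s=r.read_state();print(s['joint_positions'],s['ee_pos'])
ci=r.camera_info('wrist');im=r.camera('wrist');cv2.imwrite('pics/w4.png',im[:,:,::-1])
np.save('ci4.npy',ci,allow_pickle=True)
c3=np.load('ci3.npy',allow_pickle=True).item();i3=cv2.imread('pics/w3.png')
a=cv2.resize(i3[80:260,90:300],None,fx=1.9,fy=1.9)
b=im[:280,:,::-1][:,180:560]
H=np.zeros((max(a.shape[0],b.shape[0]),a.shape[1]+b.shape[1],3),np.uint8);H[:a.shape[0],:a.shape[1]]=a;H[:b.shape[0],a.shape[1]:]=b
print(a.shape,b.shape);cv2.imwrite('pics/c1.png',H)
E
```

```text
[-0.6139 -0.0204  0.1608  1.6356  0.1182  1.4631 -2.0012] [0.4932 0.1435 0.3359]
(342, 399, 3) (280, 380, 3)
```

View pics/c1.png

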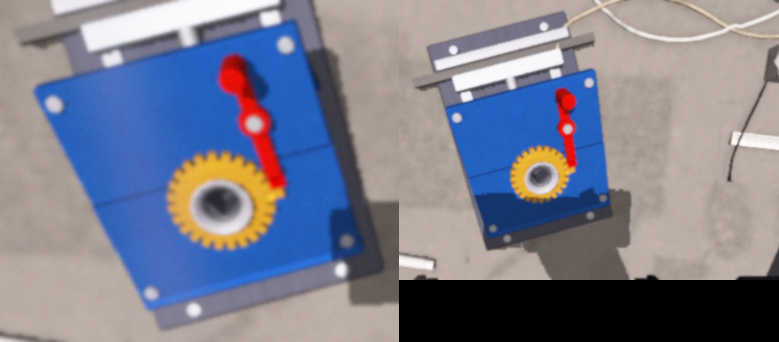

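```bash
cat > jig.py <<'E'
from h import *
A=dict(UL=(118.4,134.7),UR=(240.5,103.7),LR=(272.1,207.4),LL=(169.5,234.2),S=(206.3,188.4),P=(224.2,144.7))
B=dict(UL=(238,118),UR=(370,83),LR=(384,198),LL=(274,229),S=(322,176),P=(348,129))
c3,c4=[np.load(f'ci{k}.npy',allow_pickle=True).item() for k in(3,4)]
E
python3 - <<'E'
from jig import *
P={}
for k in A:
    P[k],e=tri([ray(c3,A[k]),ray(c4,B[k])]);print(k,P[k],e[0])
b=np.array([P[k] for k in('UL','UR','LR','LL')]);c=b.mean(0)
n=np.linalg.svd(b-c)[2][2];n*=np.sign(n[2]);print('n',n,np.degrees(np.arccos(n[2])),np.degrees(np.arctan2(n[1],n[0])))
x=(b[0]+b[1]-b[2]-b[3]);y=b[0]+b[3]-b[1]-b[2]
print('x az',np.degrees(np.arctan2(x[1],x[0])),'slope',np.degrees(np.arcsin(x[2]/np.linalg.norm(x))),np.linalg.norm(x)/2,'y az',np.degrees(np.arctan2(y[1],y[0])),y[2],np.linalg.norm(y)/2)
# rotation with known slope 25 deg
az=np.arctan2(y[1],y[0])-np.pi/2
t=np.radians(25);X=np.array([np.cos(az)*np.cos(t),np.sin(az)*np.cos(t),np.sin(t)]);Y=np.array([-np.sin(az),np.cos(az),0]);Z=np.cross(X,Y)
M=np.array([X,Y,Z]);print(M,'rel to S',*[(k,M@(P[k]-P['S'])) for k in P])
E
```

```text
UL [0.6036 0.2053 0.1145] 0.00017240370297758292
UR [0.6414 0.0787 0.114 ] 2.4508511148681507e-05
LR [0.5284 0.0452 0.0611] 0.00044044933328884
LL [0.4906 0.1713 0.0601] 0.00031818538330059966
S [0.5506 0.1204 0.0889] 0.000788495759983248
P [0.5986 0.0972 0.1054] 0.00011066603408780495
n [-0.3973 -0.1168  0.9102] 24.463680572819413 -163.61847163080404
x az 16.62377176714322 slope 24.4625842746925 0.1295566766591202 y az 106.65680670977737 -0.0005789175938483646 0.13182157259886798
[[ 0.8683  0.2598  0.4226]
 [-0.2866  0.958   0.    ]
 [-0.4049 -0.1211  0.9063]] rel to S ('UL', array([ 0.0789,  0.0661, -0.0086])) ('UR', array([ 0.0786, -0.0659, -0.009 ])) ('LR', array([-0.0506, -0.0656, -0.0071])) ('LL', array([-0.0511,  0.066 , -0.008 ])) ('S', array([0., 0., 0.])) ('P', array([ 0.0426, -0.0359, -0.0017]))
```

```bash
cat >> jig.py <<'E'
az=np.radians(16.64);t=np.radians(25)
X=np.array([np.cos(az)*np.cos(t),np.sin(az)*np.cos(t),np.sin(t)]);Y=np.array([-np.sin(az),np.cos(az),0]);Z=np.cross(X,Y);M=np.array([X,Y,Z])
S=np.array([.5496,.1201,.0890])
def W(x,y,z): return S+np.array([x,y,z])@M
def go(p):
    s=r.read_state();T=R.from_quat(s['eef_rot']).as_matrix();d=T.T@(p-s['ee_pos'])*100
    q=T[:,2];print('move cm',d.round(2),'tool z in jig',M@q,'tool x in jig',M@T[:,0],'turn to jig x', np.degrees(np.arctan2(T[:,1]@X,T[:,0]@X)).round(1),'q',s['joint_positions'],'pos',s['ee_pos'],'jig',M@(s['ee_pos']-S),'f',M@s['ft_force'],s['torque'],'t',s['time'])
E
python3 - <<'E'
from jig import *
go(W(.078,-.036-.034,.014)); tc=r.camera_info('top')
for z in(.1,.2,.3): print(z,onz(tc,(290,178),z),onz(tc,(330,170),z),onz(tc,(330,125),z))
E
```

```text
move cm [11.33  5.76 22.04] tool z in jig [-0.3448 -0.1025 -0.9331] tool x in jig [ 0.9161 -0.2535 -0.3107] turn to jig x -12.6 q [-0.613  -0.0212  0.1633  1.6349  0.1186  1.4633 -2.0009] pos [0.4939 0.1418 0.3367] jig [0.062  0.0368 0.2444] f [-0.3973  0.3595  0.0751] [ 0.0488  0.0957 -0.0129] t 3.6333
0.1 [0.7659 0.0917 0.1   ] [ 0.7705 -0.0327  0.1   ] [ 0.917  -0.0583  0.1   ]
0.2 [0.7288 0.0912 0.2   ] [ 0.7331 -0.0256  0.2   ] [ 0.8707 -0.0497  0.2   ]
0.3 [0.6918 0.0906 0.3   ] [ 0.6958 -0.0186  0.3   ] [ 0.8244 -0.041   0.3   ]
```

>>> arm_command(
  moves=[3.8,1.9,0,0,3.8,1.9,0,0,3.8,1.9,0,0,0,0,3,-6.3,0,0,3,-6.3,0,0,4,0,0,0,4,0,0,0,3,0,0,0,0,0,0,0,0,0],
  fingers=0,
  squeeze=10,
)

```text
time: 4.47
ee_pos: [0.6245, 0.0757, 0.1842]
eef_rot: [0.99, 0.122, 0.048, 0.044]
ft_force: [0.0, 0.5, 1.0]
width: 0.0285
grip_force: 0.0
```

```bash
python3 - <<'E'
from jig import *
go(W(.078,-.036-.034,.014)); ci=r.camera_info('wrist');im=r.camera('wrist');cv2.imwrite('pics/w5.png',im[:,:,::-1])
E
```

```text
move cm [0.18 0.08 5.02] tool z in jig [-0.3465 -0.1024 -0.9325] tool x in jig [ 0.9381 -0.0405 -0.3441] turn to jig x -0.2 q [-0.4561  0.2933  0.2519  1.6117  0.0266  1.1577 -1.5525] pos [0.6245 0.0757 0.1842] jig [ 0.0937 -0.064   0.0614] f [0.5697 0.4616 0.8486] [ 0.0689  0.0497 -0.0057] t 4.4667
```

View pics/w5.png

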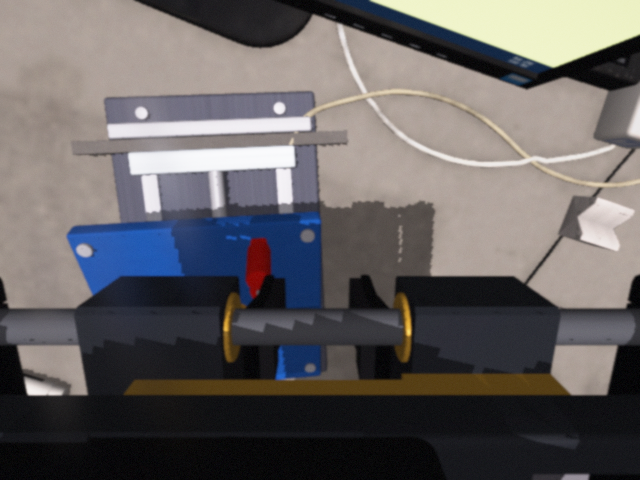

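>>> arm_command(
  moves=[0,0,0,0,0,0,0,0,0,0,2,0,0.2,0,2,0,0,0,1,0,0,0,0,0,0,-1,0,0,0,-1,0,0,0,-0.6,0,0,0,0,0,0],
)

```text
time: 5.35
ee_pos: [0.6255, 0.1024, 0.1329]
eef_rot: [0.99, 0.125, 0.049, 0.043]
ft_force: [0.6, 0.3, 0.0]
width: 0.0003
grip_force: 0.0
```

```bash
python3 - <<'E'
from jig import *
go(W(.072,-.04,.014)); im=r.camera('wrist');cv2.imwrite('pics/w6.png',im[:,:,::-1])
print([b for b in blobs(mask(im,*RED),40)])
E
```

```text
move cm [-0.83  0.16  0.02] tool z in jig [-0.3434 -0.1004 -0.9338] tool x in jig [ 0.9392 -0.0353 -0.3416] turn to jig x 0.1 q [-0.4825  0.3466  0.2361  1.6555  0.0214  1.0619 -1.5931] pos [0.6255 0.1024 0.1329] jig [ 0.0799 -0.0387  0.0112] f [ 0.6032  0.1546 -0.2559] [0.1224 0.1768 0.0192] t 5.35
[]
```

>>> arm_command(
  moves=[0,-0.4,0,0,0,-0.4,0,0,0,0,0,0],
)

```text
time: 5.65
ee_pos: [0.6239, 0.1066, 0.1314]
eef_rot: [0.99, 0.123, 0.049, 0.044]
ft_force: [0.3, -2.5, 0.8]
width: 0.0004
grip_force: 1.2
```

```bash
python3 - <<'E'
from jig import *
go(W(.072,-.04,.014))
E
```

```text
move cm [-0.76  0.62 -0.08] tool z in jig [-0.3449 -0.103  -0.933 ] tool x in jig [ 0.9386 -0.0387 -0.3427] turn to jig x -0.0 q [-0.4909  0.3477  0.2354  1.6575  0.0254  1.0614 -1.6074] pos [0.6239 0.1066 0.1314] jig [ 0.0789 -0.0342  0.01  ] f [-0.0676 -2.4362  0.8961] [-0.5421 -0.0086 -0.0268] t 5.65
```

>>> arm_command(
  moves=[0,-0.5,0,0,0,-0.5,0,0,-0.2,-0.5,0,0,0,0,0,0],
)

```text
time: 5.98
ee_pos: [0.6226, 0.1083, 0.1313]
eef_rot: [0.99, 0.118, 0.052, 0.051]
ft_force: [15.6, -33.5, 1.3]
width: 0.0005
grip_force: 18.1
```

```bash
python3 - <<'E'
from jig import *
go(W(.072,-.04,.014));im=r.camera('wrist');cv2.imwrite('pics/w7.png',im[:,:,::-1]);print([b for b in blobs(mask(im,*RED),40)])
E
```

```text
move cm [-0.68  0.82 -0.05] tool z in jig [-0.3419 -0.1169 -0.9324] tool x in jig [ 0.9397 -0.0478 -0.3386] turn to jig x -0.3 q [-0.5066  0.3444  0.2399  1.6638  0.0416  1.0574 -1.6361] pos [0.6226 0.1083 0.1313] jig [ 0.0783 -0.0322  0.0102] f [  5.4109 -36.5958  -1.0611] [-7.3109 -3.2817 -0.2509] t 5.9833
[]
```

>>> arm_command(
  moves=[0,1.5,0,0,0,1.5,0,0,0,0,-4,0,0,0,-4,0,-3,1,-2,0,-3,2,-1,0,-3,2,-1,0,-2,0,0,0,0,0,0,0],
)

```text
time: 6.78
ee_pos: [0.5161, 0.0235, 0.2479]
eef_rot: [0.99, 0.122, 0.049, 0.043]
ft_force: [0.4, -0.3, -0.3]
width: 0.0006
grip_force: 0.0
```

```bash
python3 - <<'E'
from jig import *
go(W(0,0,.0));ci=r.camera_info('wrist');im=r.camera('wrist');np.save('ci8.npy',ci,allow_pickle=True);cv2.imwrite('pics/w8.png',im[:,:,::-1]);print([b for b in blobs(mask(im,*RED),40)])
for p in((.078,-.036,.0265),(.072,-.017,.0265),(.045,-.036,0),(0,0,0)): print(p,proj(ci,W(*p)))
E
```

```text
move cm [  4.21 -10.08  15.41] tool z in jig [-0.3439 -0.1007 -0.9336] tool x in jig [ 0.939  -0.0416 -0.3414] turn to jig x -0.3 q [-0.4645 -0.0114  0.2665  1.8081  0.1008  1.2536 -1.5515] pos [0.5161 0.0235 0.2479] jig [ 0.013  -0.0829  0.1692] f [ 0.1808 -0.4536 -0.3828] [ 0.0872  0.1335 -0.0241] t 6.7833
[(array([588.5,   1.8]), np.int32(54), ((588.0, 2.5), (5.0, 14.0), 90.0)), (array([221.2, 107.4]), np.int32(1280), ((227.00001525878906, 115.99999237060547), (111.72286987304688, 25.455841064453125), 45.0)), (array([599.1, 362.9]), np.int32(491), ((594.1951293945312, 363.2439270019531), (38.87190628051758, 20.981992721557617), 6.34019136428833))]
(0.078, -0.036, 0.0265) [220.4119  77.5644]
(0.072, -0.017, 0.0265) [192.0287  88.1961]
(0.045, -0.036, 0) [230.121  116.2687]
(0, 0, 0) [192.2201 173.8614]
```

View pics/w8.png

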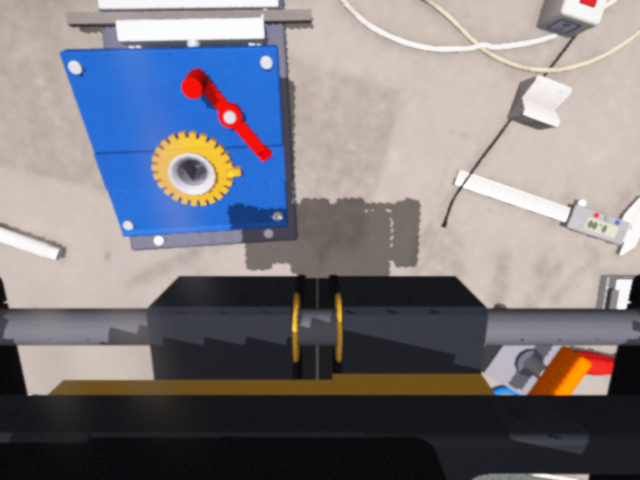

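The pawl is flipped: its pin is now at (193,84) and its nose at (265,155), off the disc. The socket is at (192,173), matching the prediction. Next I go towards the key and straighten the tool by pulling in at the inner reach limit.

>>> arm_command(
  moves=[-3.2,2.6,0,0,-3.2,2.6,0,0,-3.2,2.6,0,0,-3.2,2.6,0,0,-3.2,2.6,0,0,-3.2,2.6,0,0,-3.2,2.6,0,0,-3.2,2.6,0,0,0,0,0,7,0,0,0,7,0,0,0,7,0,0,0,7],
  fingers=100,
)

```text
time: 7.83
ee_pos: [0.3221, -0.2388, 0.2455]
eef_rot: [0.99, -0.123, 0.058, 0.03]
ft_force: [0.2, 0.4, 0.8]
width: 0.0728
grip_force: 0.0
```

```bash
python3 - <<'E'
from jig import *
s=r.read_state();print(s['joint_positions'],s['ee_pos'],R.from_quat(s['eef_rot']).as_matrix())
E
```

```text
[-0.1058 -0.3924  0.4818  2.0767  0.2184  1.2931 -1.509 ] [ 0.3221 -0.2388  0.2455] [[ 0.9631 -0.2467  0.1079]
 [-0.2396 -0.968  -0.074 ]
 [ 0.1227  0.0454 -0.9914]]
```

>>> arm_command(
  moves=[-3.2,-1.3,0,0,-3.2,-1.3,0,0,-3.2,-1.3,0,0,-3.2,-1.3,0,0],
)

```text
time: 8.17
ee_pos: [0.2677, -0.2014, 0.244]
eef_rot: [0.991, -0.117, 0.064, 0.029]
ft_force: [0.1, -0.4, 0.8]
width: 0.0862
grip_force: 0.0
```

```bash
python3 - <<'E'
from jig import *
s=r.read_state();print(s['joint_positions'],s['ee_pos'],R.from_quat(s['eef_rot']).as_matrix())
E
```

```text
[ 0.3178 -0.4919  0.1276  2.182   0.0783  1.3085 -1.3868] [ 0.2677 -0.2014  0.244 ] [[ 0.9643 -0.2361  0.1201]
 [-0.2286 -0.9708 -0.0729]
 [ 0.1338  0.0428 -0.9901]]
```

>>> arm_command(
  moves=[-3,-1.2,-1,0,-3,-1.2,-1,0,-3,-1.2,-1,0,-3,-1.2,-1,0,-3,-1.2,-1,0,-3,-1.2,-1,0],
)

```text
time: 8.67
ee_pos: [0.244, -0.178, 0.2357]
eef_rot: [0.993, -0.109, 0.042, 0.014]
ft_force: [2.2, 3.2, 0.4]
width: 0.087
grip_force: 0.0
```

```bash
python3 - <<'E'
from jig import *
s=r.read_state();print(s['joint_positions'],s['ee_pos'],R.from_quat(s['eef_rot']).as_matrix())
E
```

```text
[ 0.7989 -0.4967 -0.2154  2.1995 -0.1199  1.3421 -1.1638] [ 0.244  -0.178   0.2357] [[ 0.9725 -0.2185  0.0808]
 [-0.2161 -0.9756 -0.0378]
 [ 0.0871  0.0194 -0.996 ]]
```

>>> arm_command(
  moves=[-3,-1.2,0,0,-3,-1.2,0,0,-3,-1.2,0,0,-3,-1.2,0,0,-3,-1.2,0,0,-3,-1.2,0,0],
)

```text
time: 9.17
ee_pos: [0.2164, -0.1534, 0.1982]
eef_rot: [0.994, -0.106, 0.008, -0.012]
ft_force: [2.7, 3.6, 0.7]
width: 0.0869
grip_force: 0.0
```

```bash
python3 - <<'E'
from jig import *
s=r.read_state();print(s['joint_positions'],s['ee_pos'],R.from_quat(s['eef_rot']).as_matrix())
E
```

```text
[ 0.7922 -0.4973 -0.2206  2.2751 -0.1355  1.3531 -1.1567] [ 0.2164 -0.1534  0.1982] [[ 0.9773 -0.2109  0.0177]
 [-0.2112 -0.9772  0.0215]
 [ 0.0127 -0.0248 -0.9996]]
```

>>> arm_command(
  moves=[3.3,0.8,-0.8,1.2,3.3,0.8,-0.8,1.2,3.3,0.8,-0.8,1.2,3.3,0.8,-0.8,1.2,3.3,0.8,-0.8,1.2,0,0,0,0,0,0,0,0],
)

```text
time: 9.75
ee_pos: [0.3613, -0.2419, 0.2378]
eef_rot: [0.986, -0.168, 0.005, -0.01]
ft_force: [-0.6, 0.6, -0.5]
width: 0.0875
grip_force: 0.0
```

```bash
python3 - <<'E'
from jig import *
s=r.read_state();print(s['joint_positions'],s['ee_pos'],R.from_quat(s['eef_rot']).as_matrix())
ci=r.camera_info('wrist');im=r.camera('wrist');cv2.imwrite('pics/w9.png',im[:,:,::-1])
O=((8,150,120),(18,255,255))
b=[b for b in blobs(mask(im,*O),300) if b[0][1]<280];print(b)
c1=np.load('ci1.npy',allow_pickle=True).item();tc=r.camera_info('top')
for bb in b:
    print(tri([ray(ci,bb[2][0]),ray(c1,(246.5,101.6))]),tri([ray(ci,bb[2][0]),ray(tc,(422.5,263.6))]),onz(ci,bb[2][0],.106))
    pts=cv2.boxPoints(bb[2]);print(pts,[onz(ci,p,.108) for p in pts])
E
```

```text
[ 0.846  -0.0845 -0.3208  1.8907 -0.0509  1.3293 -1.3692] [ 0.3613 -0.2419  0.2378] [[ 0.9438 -0.3303  0.0133]
 [-0.3305 -0.9436  0.0186]
 [ 0.0064 -0.0219 -0.9997]]
[(array([297.7, 136.8]), np.int32(1258), ((296.66644287109375, 133.4876708984375), (97.24259948730469, 22.125839233398438), 88.93909454345703))]
(array([ 0.4373, -0.2488,  0.1015]), [np.float64(2.8955042128983824e-05), np.float64(2.895504212908566e-05)]) (array([ 0.4369, -0.2491,  0.1032]), [np.float64(0.00039021335204858813), np.float64(0.00039021335204858623)]) [ 0.4371 -0.2491  0.106 ]
[[284.7052  85.0795]
 [306.8272  84.6699]
 [308.6277 181.8958]
 [286.5056 182.3055]] [array([ 0.4709, -0.2525,  0.108 ]), array([ 0.4659, -0.2673,  0.108 ]), array([ 0.4012, -0.2457,  0.108 ]), array([ 0.4063, -0.2299,  0.108 ])]
```

>>> arm_command(
  moves=[3.6,-0.7,0,0,3.7,-0.8,0,0,0,0,4,0,0,0,4,0,0,0,2,0,0,0,0,0],
)

```text
time: 10.3
ee_pos: [0.4317, -0.2484, 0.1349]
eef_rot: [0.986, -0.168, 0.002, -0.01]
ft_force: [-0.7, 1.6, 0.4]
width: 0.0865
grip_force: 0.0
```

```bash
python3 - <<'E'
from jig import *
s=r.read_state();T=R.from_quat(s['eef_rot']).as_matrix();print(s['ee_pos'],T.T@(np.array([.437,-.249,.077])-s['ee_pos'])*100,s['ft_force'])
E
```

```text
[ 0.4317 -0.2484  0.1349] [0.5177 0.0037 5.7952] [-0.6768  1.5543  0.3835]
```

>>> arm_command(
  moves=[0.5,0,2,0,0,0,2,0,0,0,1.8,0,0,0,0,0],
)

```text
time: 10.63
ee_pos: [0.4389, -0.2504, 0.0802]
eef_rot: [0.986, -0.168, 0.004, -0.01]
ft_force: [-1.5, 0.6, -0.4]
width: 0.0869
grip_force: 0.0
```

>>> arm_command(
  moves=[0,0,0,0,0,0,0,0,0,0,0,0,0,0,0,0,0,0,0,0,0,0,0,0,0,0,0,0],
  fingers=0,
  squeeze=35,
)

```text
time: 11.22
ee_pos: [0.4404, -0.2513, 0.0817]
eef_rot: [0.986, -0.168, 0.006, -0.009]
ft_force: [0.3, 0.2, 0.4]
width: 0.0484
grip_force: 0.0
```

>>> arm_command(
  moves=[-0.3,-0.1,0.4,0,0,0,0,0,0,0,0,0,0,0,0,0,0,0,0,0,0,0,0,0,0,0,0,0,0,0,0,0],
)

```text
time: 11.88
ee_pos: [0.4379, -0.2493, 0.0775]
eef_rot: [0.986, -0.168, 0.005, -0.009]
ft_force: [-0.8, -0.5, 1.2]
width: 0.0158
grip_force: 34.7
```

```bash
python3 - <<'E'
from jig import *
s=r.read_state();T=R.from_quat(s['eef_rot']).as_matrix();print(s['ee_pos'],T,T.T@(np.array([.437,-.249,.077])-s['ee_pos'])*100,s['ft_force'])
E
```

```text
[ 0.4379 -0.2493  0.0775] [[ 0.9433 -0.3318  0.0138]
 [-0.3319 -0.9432  0.0159]
 [ 0.0077 -0.0196 -0.9998]] [-0.0939  0.0021  0.0453] [-0.8066 -0.464   1.2034]
```

>>> arm_command(
  moves=[0,0,-3,0,0,0,-4,0,0,0,-4,0,0,0,-3,-6.9,0,0,-3,-6.9,0,0,-3,-6.9,0,0,-3,-6.9,0,0,-3,-6.9,0,0,-3,-6.9,0,0,-3,-6.9,0,0,-3,-6.9,0,0,-3,-6.9],
)

```text
time: 12.88
ee_pos: [0.4323, -0.2551, 0.4586]
eef_rot: [0.93, 0.367, 0.009, -0.005]
ft_force: [0.3, -0.5, -1.5]
width: 0.0156
grip_force: 35.0
```

>>> arm_command(
  moves=[3.2,-2.5,0,-3,3.2,-2.5,0,-3,3.2,-2.4,0,-3,3.2,-2.2,0,-3,3.2,-2.2,0,-3,3.2,-2,0,-3,3.2,-2,0,-3,3.2,-2,0,-3,3.2,-2,0,-3,0,0,0,0],
)

```text
time: 13.72
ee_pos: [0.4365, 0.1011, 0.4636]
eef_rot: [0.816, 0.577, 0.011, -0.003]
ft_force: [-0.6, 1.7, -0.3]
width: 0.0156
grip_force: 35.0
```

```bash
python3 - <<'E'
from jig import *
go(W(0,0,.12));s=r.read_state();print(s['width'],s['grip_force'])
E
```

```text
move cm [ 2.01  5.72 26.68] tool z in jig [-0.4053  0.0124 -0.9141] tool x in jig [ 0.5427  0.8079 -0.2297] turn to jig x 53.6 q [ 0.4942 -0.0658 -0.746   1.3957 -0.059   1.7754 -0.6033] pos [0.4365 0.1011 0.4636] jig [0.0551 0.0142 0.3876] f [-0.2203  1.7868 -0.2717] [ 0.078  -0.0516  0.0469] t 13.7167
0.015567529616379843 34.99476064927876
```

>>> arm_command(
  moves=[0,0,-4,0,0,0,-4,0,0,0,-4,0,0,0,-4,0,0,0,-4,0,0,0,-4,0,0,0,-4,0,0,0,-4,0],
)

```text
time: 14.38
ee_pos: [0.4365, 0.0918, 0.612]
eef_rot: [0.82, 0.571, 0.031, 0.008]
ft_force: [-1.0, 1.2, -2.1]
width: 0.0159
grip_force: 35.0
```

```bash
python3 - <<'E'
from jig import *
go(W(0,0,.12))
E
```

```text
move cm [ 1.77  3.53 41.76] tool z in jig [-0.3632  0.0042 -0.9317] tool x in jig [ 0.5611  0.7993 -0.2151] turn to jig x 53.0 q [-0.218   0.012  -0.091   1.0082 -0.0021  2.0567 -0.6642] pos [0.4365 0.0918 0.612 ] jig [0.1155 0.0053 0.5232] f [-1.439   1.4278 -1.6588] [-0.0226  0.0738 -0.0583] t 14.3833
```

>>> arm_command(
  moves=[0,0,-4,0,0,0,-4,0,0,0,-4,0,0,0,-4,0,0,0,-4,0,0,0,-4,0,0,0,-4,0,0,0,-4,0],
)

```text
time: 15.05
ee_pos: [0.4053, 0.0807, 0.7019]
eef_rot: [0.814, 0.566, 0.126, 0.039]
ft_force: [-0.5, -1.0, -0.9]
width: 0.0156
grip_force: 35.0
```

```bash
python3 - <<'E'
from jig import *
go(W(0,0,.12))
E
```

```text
move cm [-2.71 -2.57 51.24] tool z in jig [-0.1703  0.005  -0.9854] tool x in jig [ 0.5945  0.798  -0.0986] turn to jig x 52.9 q [ 0.5845 -0.0645 -0.7643  0.8649 -0.0875  2.0579 -0.5916] pos [0.4053 0.0807 0.7019] jig [0.1235 0.0036 0.6187] f [-1.0418 -0.7719 -0.4955] [-0.1408  0.3326  0.0434] t 15.05
```

>>> arm_command(
  moves=[0,0,-4,0,0,0,-4,0,0,0,-4,0,0,0,-4,0,0,0,-4,0,0,0,-4,0],
)

```text
time: 15.55
ee_pos: [0.3498, 0.0662, 0.7803]
eef_rot: [0.8, 0.555, 0.213, 0.074]
ft_force: [0.6, 0.5, -1.3]
width: 0.0154
grip_force: 35.0
```

```bash
python3 - <<'E'
from jig import *
go(W(0,0,.12))
E
```

```text
move cm [-7.03 -9.16 59.19] tool z in jig [ 0.0182 -0.0079 -0.9998] tool x in jig [0.6022 0.7983 0.0047] turn to jig x 53.0 q [ 0.1748 -0.185  -0.2984  0.8048 -0.1313  2.0582 -0.5773] pos [0.3498 0.0662 0.7803] jig [0.1047 0.0056 0.7139] f [ 0.1644  0.3288 -1.4718] [-0.1655  0.5746 -0.0006] t 15.55
```

>>> arm_command(
  moves=[-1.4,-1.8,3.3,0,-1.4,-1.8,3.3,0,-1.4,-1.8,3.3,0,-1.4,-1.8,3.3,0,-1.4,-1.8,3.3,0,0,0,4,0,0,0,4,0,0,0,4,0,0,0,4,0,0,0,4,0,0,0,4,0,0,0,0,0],
)

```text
time: 16.55
ee_pos: [0.4357, 0.0845, 0.3942]
eef_rot: [0.803, 0.556, 0.204, 0.069]
ft_force: [-0.6, 0.5, -2.8]
width: 0.0156
grip_force: 35.0
```

```bash
python3 - <<'E'
from jig import *
go(W(0,0,.12))
E
```

```text
move cm [-1.03 -1.74 20.71] tool z in jig [-0.0033 -0.0039 -1.    ] tool x in jig [ 0.6043  0.7968 -0.0051] turn to jig x 52.8 q [-0.0108 -0.4372 -0.1859  1.9047 -0.1204  1.2361 -0.5414] pos [0.4357 0.0845 0.3942] jig [ 0.0208 -0.0015  0.3271] f [-1.5787  0.7023 -2.3316] [-0.1927  0.6843  0.0352] t 16.55
```

>>> arm_command(
  moves=[-0.4,-0.7,4,0,-0.4,-0.7,4,0,-0.1,-0.3,4,0,0,0,4,0,0,0,3,0,0,0,0,0,0,0,0,0],
)

```text
time: 17.13
ee_pos: [0.4976, 0.1049, 0.2231]
eef_rot: [0.802, 0.555, 0.208, 0.07]
ft_force: [0.1, -0.8, -0.6]
width: 0.0158
grip_force: 35.0
```

```bash
python3 - <<'E'
from jig import *
go(W(0.001,0.001,.08))
im=r.camera('wrist');cv2.imwrite('pics/w10.png',im[:,:,::-1])
ci=r.camera_info('side');im=r.camera('side');cv2.imwrite('pics/s10.png',cv2.resize(im[140:260,270:430,::-1],None,fx=5,fy=5,interpolation=2))
s=r.read_state();T=R.from_quat(s['eef_rot']).as_matrix()
for c in('side','top'):
    q=r.camera_info(c);print(c,'mouth',proj(q,W(0,0,0)),'tip',proj(q,s['ee_pos']+.0675*T[:,2]),'grip',proj(q,s['ee_pos']-.0165*T[:,2]))
E
```

```text
move cm [-0.35 -0.61  6.44] tool z in jig [ 0.006  -0.0048 -1.    ] tool x in jig [ 0.6043  0.7968 -0.0002] turn to jig x 52.8 q [-0.0158 -0.2374 -0.2488  2.1223 -0.085   0.8082 -0.5855] pos [0.4976 0.1049 0.2231] jig [0.0076 0.0004 0.1444] f [-0.3759 -0.8181 -0.5156] [-0.1556  0.5422 -0.0289] t 17.1333
side mouth [327.5874 221.3509] tip [319.3686 195.323 ] grip [305.9106 168.4419]
top mouth [292.1436 248.6024] tip [294.2748 249.9043] grip [298.4062 255.5352]
```

View pics/s10.png

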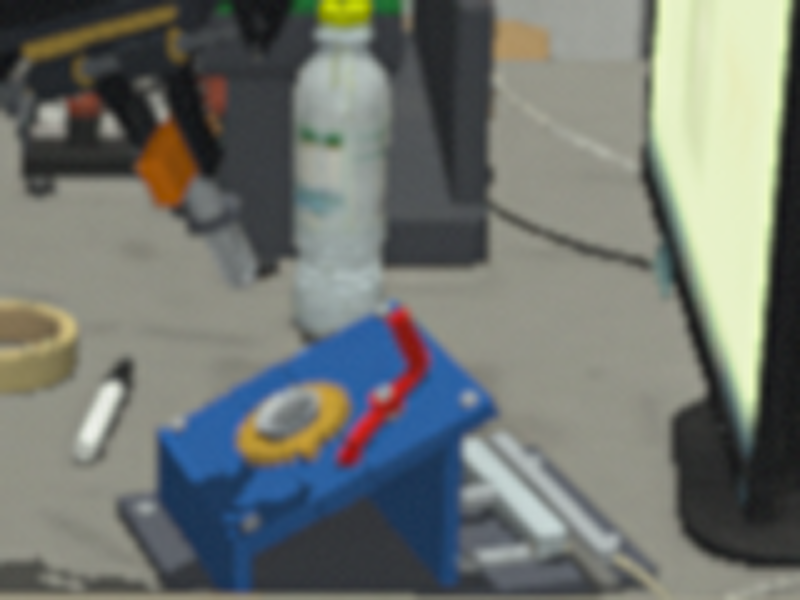

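The side view agrees with the model: the key tip is at (318,196), predicted (319,195), and the mouth is at (328,221). The key is parallel to the socket axis.

>>> arm_command(
  moves=[-0.2,-0.3,2,0,-0.2,-0.3,2,0,0,0,2,0,0,0,0.8,0,0,0,0,0,0,0,0,0],
)

```text
time: 17.73
ee_pos: [0.5204, 0.1116, 0.1607]
eef_rot: [0.802, 0.555, 0.21, 0.071]
ft_force: [0.7, -0.5, -1.9]
width: 0.0159
grip_force: 35.0
```

```bash
python3 - <<'E'
from jig import *
go(W(0.001,0.001,.0675-.012))
E
```

```text
move cm [-0.04 -0.21  2.23] tool z in jig [ 0.0102 -0.0057 -0.9999] tool x in jig [0.6043 0.7967 0.0016] turn to jig x 52.8 q [-0.0149 -0.1156 -0.2718  2.1628 -0.041   0.644  -0.6245] pos [0.5204 0.1116 0.1607] jig [0.0027 0.0002 0.0779] f [-0.3562 -0.7047 -1.9463] [-0.1849  0.55    0.0081] t 17.7333
```

>>> arm_command(
  moves=[0,-0.2,1.2,0,0,0,0.6,0,0,0,0.4,0,0,0,0.3,0,0,0,0.3,0,0,0,0,0],
)

```text
time: 18.23
ee_pos: [0.5295, 0.1156, 0.1332]
eef_rot: [0.802, 0.555, 0.209, 0.071]
ft_force: [-3.5, -0.7, 0.8]
width: 0.0159
grip_force: 35.0
```

```bash
python3 - <<'E'
from jig import *
go(W(0.001,0.001,.0675-.017))
E
```

```text
move cm [ 0.02  0.1  -0.17] tool z in jig [ 0.0079 -0.0054 -1.    ] tool x in jig [0.6042 0.7968 0.0005] turn to jig x 52.8 q [-0.0167 -0.0537 -0.2817  2.171  -0.0087  0.5779 -0.6548] pos [0.5295 0.1156 0.1332] jig [0.0001 0.0014 0.0488] f [-2.9007  0.3678  2.2293] [-0.263   1.1884  0.0032] t 18.2333
```

>>> arm_command(
  moves=[0,0,0.3,6,0,0,0.3,6,0,0,0.3,6],
)

```text
time: 18.48
ee_pos: [0.5335, 0.1166, 0.1252]
eef_rot: [0.88, 0.421, 0.218, 0.037]
ft_force: [0.3, -0.7, -1.4]
width: 0.0157
grip_force: 35.0
```

```bash
python3 - <<'E'
from jig import *
go(W(0,0,.0305))
E
```

```text
move cm [-0.11  0.07  0.93] tool z in jig [ 0.0087 -0.0056 -0.9999] tool x in jig [0.8238 0.5669 0.004 ] turn to jig x 34.5 q [-0.0046 -0.0322 -0.2959  2.1706  0.0026  0.5569 -0.9833] pos [0.5335 0.1166 0.1252] jig [0.0004 0.0013 0.0398] f [-0.5216 -0.7036 -1.3012] [-0.2287  0.6542 -0.0334] t 18.4833
```

>>> arm_command(
  moves=[0,0,0.3,0,0,0,0.3,0,0,0,0.3,0,0,0,0.2,0,0,0,0,0],
)

```text
time: 18.9
ee_pos: [0.5393, 0.1187, 0.1176]
eef_rot: [0.878, 0.424, 0.219, 0.038]
ft_force: [-18.6, -3.5, 24.8]
width: 0.0154
grip_force: 35.0
```

```bash
python3 - <<'E'
from jig import *
go(W(0,0,.0305))
E
```

```text
move cm [-0.32 -0.03 -0.03] tool z in jig [ 0.012  -0.0056 -0.9999] tool x in jig [0.8189 0.5739 0.0066] turn to jig x 35.0 q [-0.0067 -0.0081 -0.2976  2.1674  0.0187  0.5339 -0.9892] pos [0.5393 0.1187 0.1176] jig [0.0028 0.0016 0.0303] f [-6.5946  1.9566 30.4063] [0.0036 2.0701 0.1462] t 18.9
```

>>> arm_command(
  moves=[-0.1,0,-0.1,0,0,0,0,0,0,0,0,0,0,0,0,-5,0,0,0,-5,0,0,0,-5,0,0,0,-5],
)

```text
time: 19.48
ee_pos: [0.5376, 0.1186, 0.1171]
eef_rot: [0.79, 0.572, 0.209, 0.075]
ft_force: [-10.7, 2.2, 14.2]
width: 0.0155
grip_force: 35.1
```

```bash
python3 - <<'E'
from jig import *
go(W(0,0,.0305))
E
```

```text
move cm [-0.23  0.02  0.  ] tool z in jig [ 0.0109 -0.0043 -0.9999] tool x in jig [0.5695 0.822  0.0027] turn to jig x 55.3 q [-0.0093 -0.0108 -0.2947  2.1707  0.0143  0.5342 -0.6317] pos [0.5376 0.1186 0.1171] jig [0.0011 0.002  0.0305] f [-2.7669  5.1437 16.9143] [1.0509 1.8269 0.4963] t 19.4833
```

>>> arm_command(
  moves=[0,0,0,-5,0,0,0,-5,0,0,0,-5,0,0,0,-5,0,0,0,-5,0,0,0,-5,0,0,0,-5,0,0,0,-5,0,0,0,-5,0,0,0,0],
)

```text
time: 20.32
ee_pos: [0.5365, 0.1183, 0.1165]
eef_rot: [0.51, 0.831, 0.163, 0.149]
ft_force: [-18.2, 1.0, 17.6]
width: 0.0158
grip_force: 35.0
```

```bash
python3 - <<'E'
from jig import *
go(W(0,0,.0305));s=r.read_state();print('axis moment',Z@s['torque'])
E
```

```text
move cm [-0.2  -0.01 -0.01] tool z in jig [ 0.0084 -0.0044 -1.    ] tool x in jig [-0.1802  0.9836 -0.0059] turn to jig x 100.4 q [-0.0162 -0.0114 -0.2879  2.172   0.0145  0.536   0.155 ] pos [0.5365 0.1183 0.1165] jig [-0.0002  0.002   0.0304] f [-8.1249  6.1595 23.1841] [0.5341 2.6079 0.4453] t 20.3167
axis moment -0.1282551228550807
```

>>> arm_command(
  moves=[0,0,0,-5,0,0,0,-5,0,0,0,-4,0,0,0,-4,0,0,0,0],
)

```text
time: 20.73
ee_pos: [0.5367, 0.1179, 0.1163]
eef_rot: [0.375, 0.9, 0.138, 0.172]
ft_force: [-14.7, 0.7, 13.5]
width: 0.017
grip_force: 37.4
```

```bash
python3 - <<'E'
from jig import *
go(W(0,0,.0305));s=r.read_state();print('axis moment',Z@s['torque'])
im=r.camera('side');cv2.imwrite('pics/s11.png',cv2.resize(im[140:270,270:430,::-1],None,fx=4.5,fy=4.5,interpolation=2))
E
```

```text
move cm [-0.15 -0.06 -0.03] tool z in jig [ 0.0086 -0.0045 -1.    ] tool x in jig [-0.4724  0.8814 -0.008 ] turn to jig x 118.2 q [-0.0187 -0.0112 -0.2845  2.1722  0.014   0.5354  0.4671] pos [0.5367 0.1179 0.1163] jig [-0.0002  0.0016  0.0302] f [-6.8908  4.8999 18.1388] [ 0.8577  2.3448 -0.3285] t 20.7333
axis moment -0.9288324923831973
```

View pics/s11.png

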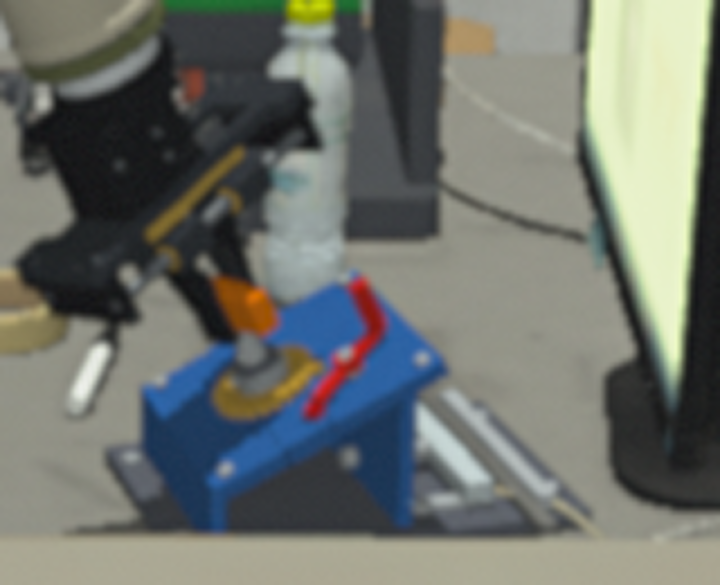

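The key is home, with its collar seated. The axis moment is 0.93 N·m against the stop, and the pawl is still clear. I'll ease off, release and retreat along the axis.

>>> arm_command(
  moves=[0,0,-0.1,4,0,0,0,0],
)

```text
time: 20.95
ee_pos: [0.5362, 0.1178, 0.1164]
eef_rot: [0.409, 0.885, 0.144, 0.167]
ft_force: [-4.5, 2.5, 0.9]
width: 0.0163
grip_force: 34.4
```

>>> arm_command(
  moves=[0,0,0,0,0,0,0,0,0,0,0,0,0,0,0,0,0,0,0,0,0,0,0,0,0,0,-2,0,0,0,-4,0,0,0,-4,0,0,0,-4,0,0,0,0,0,0,0,0,0],
  fingers=50,
)

```text
time: 21.95
ee_pos: [0.4795, 0.1004, 0.2459]
eef_rot: [0.409, 0.885, 0.145, 0.17]
ft_force: [0.0, -0.6, -1.0]
width: 0.0431
grip_force: 0.0
```

```bash
python3 - <<'E'
from jig import *
go(W(0,0,.0305))
a=r.camera('side')[140:270,270:430,::-1];b=r.camera('top')[190:300,240:360,::-1]
a=cv2.resize(a,(400,325),interpolation=2);b=cv2.resize(b,(355,325),interpolation=2)
cv2.imwrite('pics/s12.png',np.hstack([a,b]))
for c in('side','top'):
    q=r.camera_info(c);print(c,proj(q,W(0,0,.047)),proj(q,W(0,0,.061)))
E
```

```text
move cm [ 0.07 -0.22 14.25] tool z in jig [ 0.0142 -0.0067 -0.9999] tool x in jig [-0.4043  0.9145 -0.0118] turn to jig x 113.9 q [-0.0066 -0.308  -0.2466  2.1282 -0.1068  0.8636  0.4971] pos [0.4795 0.1004 0.2459] jig [0.0003 0.0012 0.173 ] f [-0.5442 -0.5701 -0.8664] [-0.1396  0.3413 -0.0293] t 21.95
side [320.6516 207.1658] [318.546  202.8594]
top [294.2432 251.297 ] [294.8912 252.1287]
```

View pics/s12.png

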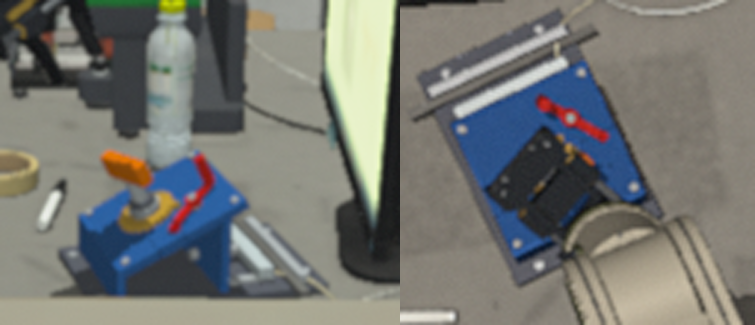

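```bash
python3 - <<'E'
from jig import *
a=cv2.imread('pics/top0.png');b=r.camera('top')[:,:,::-1];tc=r.camera_info('top')
# brightness profile along jig X through the bar/jaw line at y=+20 mm, z world ~.02
for im in(a,b):
    pr=[]
    for d in range(70,150,4):
        p=S+np.array([np.cos(az),np.sin(az),0])*d/1000+Y*.02;p[2]=.02
        u=proj(tc,p).astype(np.float32);pr.append(int(cv2.getRectSubPix(np.ascontiguousarray(im),(1,1),tuple(map(float,u))).mean()))
    print(pr)
E
```

```text
[86, 86, 87, 86, 86, 87, 85, 88, 85, 87, 87, 78, 59, 118, 199, 207, 206, 195, 137, 97]
[87, 86, 87, 86, 86, 86, 85, 88, 86, 87, 84, 92, 163, 206, 207, 159, 83, 76, 108, 100]
```

```bash
python3 - <<'E'
from bench import r
print(r.close_job())
E
```

```text
the job is handed in; nothing more can be done
None
```

I handed the job in at about 22 s: the pawl is flipped clear, the jaw is open about 10–11 mm (from the top camera), the key is standing released and home in the socket, and the bar is still in its nest. The hand-in call returned no verdict.

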